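# Turn the tin rocket round and put it away nose first in the sloping pigeonhole

## Robot

A 6-joint arm with a two-finger parallel gripper is mounted at the origin on the work surface. World frame = base frame: x ahead of the robot, y to its left, z up, the work surface at z = 0. Lengths are in m, angles in rad, forces in N, time in s.
With the tool pointing down it reaches from about 0.25 to 0.775 m from the base axis. Payload 4 kg.
Tool frame: the origin (TCP) lies at the very end of the fingers, on their centre line; the grasp point (between the pads) lies 19 mm behind it; z points along the fingers, y is the direction in which the jaws open and shut (so a half turn about z gives the same grasp; the last joint's range is limited). The gripper opens to 94 mm and grips with 3 to 60 N. Pads are 16 mm wide; open, the fingers measure 119 mm over their backs; the gripper's body (75 mm by 177 mm) begins 78 mm behind the grasp point.
Start: joints at [-1.358, 0.087, 1.371, -0, 1.684, -0.103], TCP at [0.171, -0.523, 0.206] pointing down, gripper open.
Joint ranges: [-3.1, 3.1], [-0.76, 2.03], [0.27, 2.55], [-1.08, 4.22], [0.17, 2.65], [-2.57, 2.57]. Speed limits (rad/s): [2.79, 2.79, 3.14, 3.14, 3.14, 3.14].

## Interface

Orientations are given as [roll, pitch, yaw] about the fixed x, y, z axes, in that order (R = Rz(yaw) Ry(pitch) Rx(roll)).
In Python, from bench import robot, snapshot, calibration gives the robot as it stands. The module is installed in compiled form; this text tells all that it offers.
- The arm moves only by the tool servo_tool, never from a script. Its argument "series" is text: rows parted by semicolons, each of 5 numbers parted by spaces: the closure, from -1 (fully open) to 1 (shut), then the shift along the tool's x, y, z in cm, then the turn about the tool's z in rad. A call has 1 to 20 rows; each row is the pose to reach, as a shift and turn from the pose commanded when the call began, along the tool's axes at that moment; what a row does not reach only later rows make up. A row lasts 1/12 s, in which the tool goes at most 41.7 mm and 7.16 degrees, less where a joint would pass 70% of its speed; a pose out of reach is approached as far as the arm can. A call with a gripper value outside its range is refused whole. The fingers move at their own pace and stop on an object; the grip force is fixed at half the most. Time passes only in rows, so rows that repeat a pose let the fingers close. It gives the time, the measured TCP pose, the force and the opening at its end, in the units of the state.
- robot.get_obs(): the state, without advancing time (a new reading comes with each control period).
- snapshot(name): name is "scene" or "side" or "wrist"; returns (picture, depth): 400x640x3 uint8, red, green, blue; 400x640 float32, m along the optical axis (not along the pixel's ray), 0 where there is no reading.
- calibration(name): a dict with "fx", "fy", "cx", "cy" (pixels), "k1" (the pictures are not rectified: a ray, as slopes to the right and down, at radius r is drawn at 1 + k1 r^2 times it, then the intrinsics apply), "rvec" (rotation vector, rad) and "tvec" (3), from world to camera coordinates, as OpenCV has them; the wrist camera has in their place "tool_from_camera" (4x4, takes a point from camera to tool coordinates, whose origin is the TCP and whose axes are the flange's). Camera axes: x right, y down, z forward; pixel columns grow to the right and rows downward; lengths in m; the calibration is good to about 2 mm. A picture is of the moment at which its call begins: read the wrist's pose just before it. calibration takes no time and is no camera call.
- robot.close_job(): hands the job in, once; it reports no verdict.
The state is a dict: "time": time; "joint_positions": joint angles; "qvel": joint speeds; "joint_torque": joint torques, N m; "tool_pos": TCP position; "ee_rot": TCP orientation; "wrist_force": force on the tool from outside, world axes, zero at the start; "wrist_torque": the same for the moment, N m; "width": finger opening in m.
Only numpy, scipy, OpenCV 4.12 (cv2) and the standard library are available. Lean on these libraries where they do the work, as an engineer would, in place of code of your own. Each camera call takes 0.05 s, during which the arm holds its last target. There are 200 camera calls.

## Task

The chrome tin rocket has been shoved tail first under the low riser. Draw it out, lay it down and let go of it on the open bench clear of the riser, then take it again so that it can go nose first into the raised, sloping pigeonhole, and slide it in until its nose meets the back wall, leaving it lying there on the pigeonhole floor. Leave the ladybird, the two crank handles and the nut driver where they are.

Things in the scene. Friction and masses are not known exactly. Their poses are not given: they have to be found in the camera images.
- rocket_center (a point): Centre of the loose chrome tin rocket, on its axis: 170 mm long, about 140 g, balances about 23 mm behind this point. x points to the nose, z up at the start. Round body 40 mm in diameter from 75 mm behind to 35 mm ahead of this point, then a 50 mm tapering nose. It starts lying on the bench, nose out of the riser towards the robot, 95 to 110 mm of it sticking out.
- rocket_nose (a point): Tip of the rocket's nose on its axis, blunt, 8 mm across, 85 mm ahead of rocket_center; same axes.
- rocket_tail (a point): Middle of the rocket's flat tail disc (28 mm diameter), 85 mm behind rocket_center; same axes. Four diagonal fins, 3 mm thick, run from here 27 mm forward and stay within a 40 mm square round the axis, so the rocket lies level on two fins without rolling, its axis 20 mm above what it lies on.
- riser: Low maple step riser fixed to the bench, 130 mm deep, 116 mm wide, 56 mm high, open only at its front. Origin at bench level in the centre of its mouth; x points inwards, z up. Inside 100 mm wide, 48 mm high, 122 mm deep. It and the pigeonhole may change sides.
- bay: Sloping pigeonhole, fixed on a dark stand (foot 100 mm wide, 200 mm deep below it). Origin: centre of the front edge of its floor's upper face, 58 mm above the bench. x points inwards along the floor, which falls 10 degrees to the back; y left, z square to the floor. Floor 70 mm wide, 6 mm thick; its first 22 mm is a bare tongue without walls or roof.
- bay_roof_edge (a point): Middle of the lower front edge of the pigeonhole's clear roof: 22 mm in from the floor's front edge, 52 mm above the floor; same axes as the bay. The roof is 5 mm thick. From here inwards the side walls stand 54 mm apart inside, 8 mm thick.
- bay_back (a point): Point on the inner face of the pigeonhole's back wall, 176 mm in from the floor's front edge and 20 mm above the floor, where the rocket's nose comes to rest; the tail is then 6 mm inside the floor's front edge. Same axes as the bay.
- ladybird: Bystander: red tin ladybird, loose, dome 72 mm across, 38 mm high; origin centre of underside.
- crank_a: Bystander: Z-shaped aluminium crank handle, loose, 154 mm long, 74 mm wide, 14 mm thick; origin under its middle.
- crank_b: Bystander: a second crank handle like the first; origin under its middle.
- nut_driver: Bystander: steel nut driver, loose, lying along its x axis, 180 mm long, 26 mm thick; origin under its middle.
Mind the look-alikes: they are no part of the job. Leave any turquoise look-alike of the part that bears rocket_center alone.

How it is judged:
By the outcome, as a careful person would: the job done as asked, in the order asked, and still so for the second after the job is handed in, with the robot touching nothing.
It also fails if it takes over 70 s, if anything falls off the work surface, if the arm or the gripper's body presses on something with over 40 N, if the wrist force passes 120 N, or if a joint passes its speed limit or range.

## Working session

There is one attempt and no reset: what is moved stays moved. The work goes in short steps, Python scripts to look and compute and a tool call to move; the robot and the scene stay as the last step left them, time stands still between calls to the robot, and variables do not carry over. Pictures are saved under pics/ and viewed, about 8 in all and at most 12, crops included, and the job is handed in when it is done.

Besides the shell and the picture viewer there is one more tool, called after "Request:" as name(argument=value, ...) on one line, values as JSON. servo_tool: Moves the arm, as the interface text tells. Its arguments: {"type":"object","properties":{"series":{"type":"string"}},"required":["series"]}

```bash
mkdir -p pics; cat > h.py <<'E'
import numpy as np,cv2
from bench import robot,snapshot,calibration
from scipy.spatial.transform import Rotation as Ro
def Rt(c,o=None):
    "world_from_camera R,t"
    if 'rvec' in c:
        R=cv2.Rodrigues(np.array(c['rvec'],float))[0];return R.T,-R.T@np.array(c['tvec'],float)
    T=np.array(c['tool_from_camera']);R=Ro.from_euler('xyz',o['ee_rot']).as_matrix()
    return R@T[:3,:3],R@T[:3,3]+np.array(o['tool_pos'])
def cloud(name,img=None):
    c=calibration(name);o=robot.get_obs();p,d=snapshot(name)
    K=np.array([[c['fx'],0,c['cx']],[0,c['fy'],c['cy']],[0,0,1.]])
    v,u=np.mgrid[0:400,0:640]
    r=cv2.undistortPoints(np.stack([u.ravel(),v.ravel()],1).astype(float)[:,None],K,np.array([c['k1'],0,0,0.]))[:,0]
    R,t=Rt(c,o)
    P=(np.c_[r,np.ones(len(r))]*d.reshape(-1,1))@R.T+t
    P=P.reshape(400,640,3);P[d==0]=np.nan
    return p,P,o
def save(n,p):cv2.imwrite('pics/'+n,cv2.cvtColor(p,cv2.COLOR_RGB2BGR))
E
python3 - <<'E'
from h import *
o=robot.get_obs();print(o)
for n in('scene','side'):
    p,P,_=cloud(n);save(n+'0.png',p);np.savez(n+'0',p=p,P=P)
    c=calibration(n);print(n,Rt(c)[1],c['fx'],c['k1'])
print(calibration('wrist'))
a=cv2.imread('pics/scene0.png');b=cv2.imread('pics/side0.png')
E
```

```text
{'time': 0.0, 'joint_positions': array([-1.35807741e+00,  8.79608476e-02,  1.37226414e+00, -4.30832073e-05,
        1.68359645e+00, -1.03097595e-01]), 'qvel': array([-0.00130924, -0.00070143, -0.00058288, -0.00035482,  0.00017937,
       -0.00038025]), 'joint_torque': array([-3.69357431e-04, -3.40181172e+01, -3.02425718e+01,  7.16905436e-02,
        3.29801522e-02, -1.62937281e-04]), 'tool_pos': array([ 0.17069033, -0.52225727,  0.20429598]), 'ee_rot': array([-3.13937130e+00, -1.86782172e-04,  3.15811499e-01]), 'wrist_force': array([1.08052983, 0.46792107, 0.50601421]), 'wrist_torque': array([-0.08179075,  0.01989768, -0.03086005]), 'width': 0.09404710804287825}
scene [ 1.19633428 -0.33570457  0.54849379] 367.7357605676123 -0.061170685160250725
side [0.22466626 0.91526333 0.65494161] 398.9728492935718 -0.08553819342975504
{'fx': 342.5094029520026, 'fy': 342.5094029520026, 'cx': 316.9971445477382, 'cy': 197.37771686183044, 'k1': -0.0005078888791111929, 'tool_from_camera': array([[ 1.67632847e-04, -9.57098134e-01, -2.89763929e-01,
         8.51711080e-02],
       [ 9.99999945e-01,  2.43460516e-04, -2.25641501e-04,
        -1.38856978e-03],
       [ 2.86507135e-04, -2.89763875e-01,  9.57098122e-01,
        -1.79160458e-01],
       [ 0.00000000e+00,  0.00000000e+00,  0.00000000e+00,
         1.00000000e+00]])}
```

View pics/scene0.png

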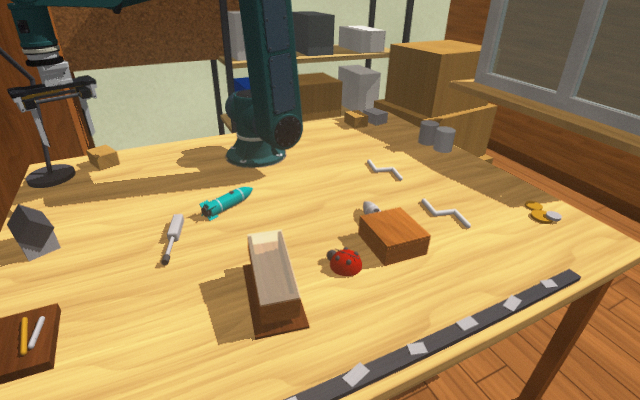

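View pics/side0.png

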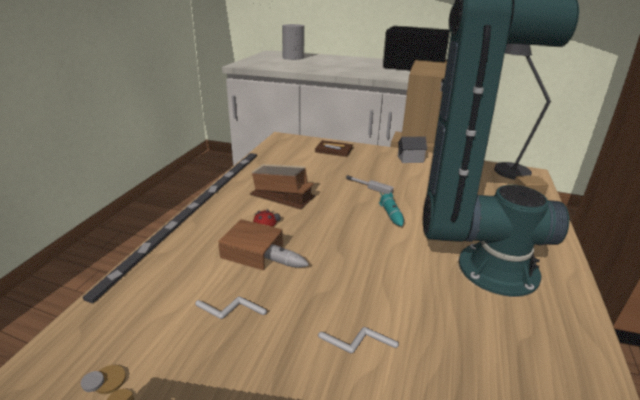

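The scene view shows the riser at (393,235) with a grey nose sticking out at (371,208), and the turquoise decoy at (227,200). The pigeonhole is at (275,275), the ladybird at (345,262), the nut driver at (173,238), and the cranks at (385,170) and (445,213). In the side view the chrome rocket is at (288,258), the riser at (250,243), the decoy at (392,210) and the bay at (282,182). Two things could pass for the rocket: the chrome one at side (288,258) and the turquoise one at side (392,210). I choose the chrome one, since it is under the riser.

```bash
python3 - <<'E'
from h import *
for n in('scene','side'):
    z=np.load(n+'0.npz');p,P=z['p'],z['P']
    m=(P[...,2]>0.008)&(P[...,2]<.2)&(P[...,0]>.2)&(P[...,0]<.85)&(abs(P[...,1])<.5)
    k,l,s,c=cv2.connectedComponentsWithStats(m.astype(np.uint8))
    for i in range(1,k):
        if s[i,4]>60:
            Q=P[l==i];print(n,s[i],c[i].round(),np.percentile(Q,[1,50,99],axis=0).round(3).tolist(),p[l==i].mean(0).round())
a=np.load('side0.npz')['p'][190:290,200:420];b=np.load('scene0.npz')['p'][180:350,200:440]
f=lambda x:cv2.resize(x,(700,300),interpolation=cv2.INTER_CUBIC)
save('crop0.png',np.vstack([f(a),f(b[:103])]))
E
```

```text
scene [264 115  37  36 967] [282. 132.] [[0.2, -0.024, 0.097], [0.212, 0.026, 0.156], [0.22, 0.083, 0.199]] [49. 49. 42.]
scene [367 160  36  19 116] [384. 169.] [[0.228, 0.312, 0.008], [0.305, 0.349, 0.011], [0.378, 0.375, 0.014]] [180. 173. 166.]
scene [199 187  54  31 718] [224. 201.] [[0.28, -0.253, 0.009], [0.328, -0.191, 0.03], [0.356, -0.105, 0.041]] [ 56. 150. 140.]
scene [422 199  49  28 236] [446. 212.] [[0.516, 0.318, 0.008], [0.594, 0.355, 0.012], [0.671, 0.383, 0.016]] [192. 184. 173.]
scene [ 358  201   73   63 2910] [392. 232.] [[0.503, 0.078, 0.009], [0.659, 0.127, 0.055], [0.706, 0.195, 0.058]] [155.  98.  49.]
scene [161 214  23  51 458] [172. 235.] [[0.335, -0.372, 0.009], [0.409, -0.335, 0.021], [0.502, -0.306, 0.028]] [173. 163. 155.]
scene [ 247  229   54   96 3620] [273. 277.] [[0.61, -0.226, 0.021], [0.722, -0.187, 0.089], [0.776, -0.141, 0.11]] [163. 137. 108.]
scene [326 247  36  28 733] [344. 261.] [[0.629, -0.037, 0.009], [0.675, -0.014, 0.027], [0.699, 0.024, 0.039]] [141.  53.  34.]
side [ 252  164   62   41 1771] [283. 182.] [[0.58, -0.214, 0.009], [0.659, -0.149, 0.062], [0.772, -0.128, 0.108]] [98. 74. 58.]
side [346 175  58  52 690] [385. 200.] [[0.271, -0.358, 0.009], [0.331, -0.199, 0.026], [0.496, -0.096, 0.04]] [ 87. 116. 112.]
side [423 187  10  51 293] [427. 212.] [[0.2, -0.007, 0.103], [0.209, 0.057, 0.163], [0.219, 0.089, 0.199]] [42. 42. 40.]
side [ 218  209   91   59 2888] [258. 242.] [[0.482, -0.013, 0.01], [0.624, 0.166, 0.042], [0.704, 0.204, 0.057]] [120.  87.  70.]
side [195 297  71  21 410] [231. 306.] [[0.513, 0.325, 0.008], [0.59, 0.354, 0.012], [0.668, 0.388, 0.016]] [160. 155. 153.]
side [319 327  79  25 554] [358. 339.] [[0.223, 0.32, 0.008], [0.3, 0.354, 0.012], [0.376, 0.385, 0.016]] [160. 155. 152.]
```

View pics/crop0.png

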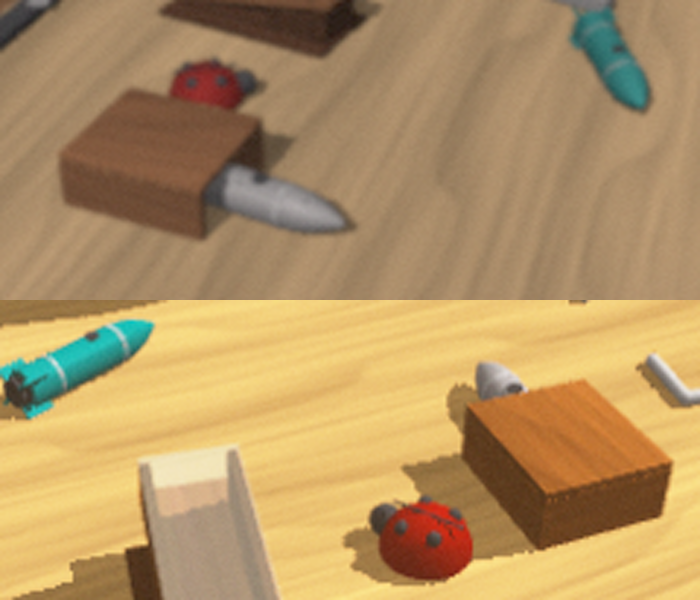

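The crop confirms it: the chrome-grey rocket in the riser mouth is at side (288,258), and the other is turquoise. Next I measure the geometry.

```bash
python3 - <<'E'
from h import *
D={n:np.load(n+'0.npz') for n in('scene','side')}
for n in D:
    p,P=D[n]['p'],D[n]['P']
    X,Y,Z=P[...,0],P[...,1],P[...,2]
    m=(abs(Z-.056)<.004)&(X>.5)&(X<.75)&(Y>.05)&(Y<.25)
    r=cv2.minAreaRect((P[m][:,:2]*1000).astype(np.float32));print(n,'riser top',r,m.sum(),cv2.boxPoints(r).round(1).tolist(),np.median(Z[m]))
    # rocket pts
    sub=(X>.4)&(X<.6)&(Y>.0)&(Y<.25)&(Z>.006)&(Z<.046)
    hsv=cv2.cvtColor(p,cv2.COLOR_RGB2HSV);g=sub&(hsv[...,1]<60)
    Q=P[g];print(n,'rocket',len(Q),np.percentile(Q,[1,99],axis=0).round(3).tolist())
    np.save(n+'_rk',Q)
    w=(X>.5)&(X<.85)&(Y>-.3)&(Y<-.08)&(Z>.01)
    b=P[w]
    for lo,hi in((.012,.03),(.03,.05),(.05,.07),(.07,.09),(.09,.12)):
        q=b[(b[:,2]>lo)&(b[:,2]<hi)]
        if len(q)>20:print(n,'bay z',lo,len(q),np.percentile(q[:,:2],[1,99],axis=0).round(3).tolist(),cv2.minAreaRect((q[:,:2]*1000).astype(np.float32)))
E
```

```text
scene riser top ((638.0955810546875, 139.7722625732422), (119.62574005126953, 132.36402893066406), 86.66371154785156) 1644 [[568.5, 83.9000015258789], [700.7000122070312, 76.19999694824219], [707.5999755859375, 195.60000610351562], [575.5, 203.3000030517578]] 0.05612331818520666
scene rocket 136 [[0.491, 0.136, 0.023], [0.55, 0.165, 0.043]]
scene bay z 0.012 142 [[0.721, -0.227], [0.77, -0.16]] ((750.9744262695312, -204.39425659179688), (88.50103759765625, 43.41600799560547), 42.1710090637207)
scene bay z 0.03 272 [[0.649, -0.227], [0.772, -0.161]] ((691.7855224609375, -181.84152221679688), (69.17401885986328, 156.54583740234375), 80.77946472167969)
scene bay z 0.05 305 [[0.579, -0.228], [0.776, -0.162]] ((675.45166015625, -179.91488647460938), (67.91454315185547, 196.60020446777344), 80.91944122314453)
scene bay z 0.07 1161 [[0.648, -0.227], [0.777, -0.156]] ((691.2191162109375, -181.82427978515625), (69.5805435180664, 168.1849822998047), 81.07234954833984)
scene bay z 0.09 1739 [[0.609, -0.215], [0.726, -0.138]] ((668.6936645507812, -177.69154357910156), (70.62477111816406, 123.539
[... 446 characters left out ...]
, -146.38009643554688), (192.90826416015625, 60.30525207519531), 8.455934524536133)
side bay z 0.03 280 [[0.581, -0.193], [0.77, -0.128]] ((675.3267822265625, -170.51626586914062), (69.14447021484375, 189.263671875), 81.4068603515625)
side bay z 0.05 415 [[0.575, -0.197], [0.774, -0.127]] ((676.085693359375, -169.81973266601562), (74.19178009033203, 202.8694305419922), 84.04082489013672)
side bay z 0.07 394 [[0.6, -0.219], [0.775, -0.129]] ((687.6177978515625, -175.8774871826172), (77.37152862548828, 175.54518127441406), 81.28103637695312)
side bay z 0.09 370 [[0.604, -0.212], [0.72, -0.129]] ((666.973876953125, -172.34365844726562), (75.23452758789062, 124.1135482788086), 79.97445678710938)
```

```bash
python3 - <<'E'
from h import *
from scipy.optimize import least_squares
A=[np.load(n+'_rk.npy') for n in('scene','side')]
def prof(s): # s distance from nose
    return np.where(s>50,20,4+16*np.sqrt(np.clip(1-((50-s)/50)**2,0,1)))  # rough ogive
def f(v,Q,nose=True):
    x0,y0,a=v
    d=np.array([np.cos(a),np.sin(a)]);q=Q*1000
    s=(np.array([x0,y0])-q[:,:2])@d; l=(q[:,:2]-[x0,y0])@[-d[1],d[0]]
    return np.hypot(l,q[:,2]-20)-prof(s)
for Q in A+[np.vstack(A)]:
    Q=Q[Q[:,2]>.012]
    r=least_squares(f,[475,160,np.pi],args=(Q,),loss='soft_l1',f_scale=2);print(r.x,np.degrees(r.x[2]),np.median(abs(r.fun)))
E
```

```text
[476.35612795 165.08049347   2.94511959] 168.7429227384895 0.6528457790267144
[480.46690193 166.02513264   2.96946265] 170.13767727392806 1.1517576647350136
[477.46542953 164.76534274   2.98792964] 171.19575801896553 1.230342619441906
```

Request:
servo_tool(series="-1 55.2 -53.2 0 0.49; -1 55.2 -53.2 0 0.49; -1 55.2 -53.2 0 0.49; -1 55.2 -53.2 0 0.49; -1 55.2 -53.2 0 0.49; -1 55.2 -53.2 0 0.49; -1 55.2 -53.2 0 0.49; -1 55.2 -53.2 0 0.49; -1 55.2 -53.2 0 0.49; -1 55.2 -53.2 0 0.49; -1 55.2 -53.2 0 0.49; -1 55.2 -53.2 0 0.49; -1 55.2 -53.2 0 0.49; -1 55.2 -53.2 0 0.49; -1 55.2 -53.2 0 0.49; -1 55.2 -53.2 0 0.49; -1 55.2 -53.2 0 0.49; -1 55.2 -53.2 0 0.49; -1 55.2 -53.2 0 0.49; -1 55.2 -53.2 0 0.49")

```text
time: 1.77
tool_pos: [0.5308, 0.1581, 0.2037]
ee_rot: [-3.141, 0.002, -0.169]
wrist_force: [0.3, 0.1, -0.1]
width: 0.0941
```

```bash
cat > meas.py <<'E'
from h import *
from scipy.optimize import least_squares
def prof(s): return np.where(s>50,20,4+16*np.sqrt(np.clip(1-((50-s)/50)**2,0,1)))
def fitrk(Q,v0,zax=20):
    q=Q*1000
    def f(v):
        d=np.array([np.cos(v[2]),np.sin(v[2])]);s=(v[:2]-q[:,:2])@d;l=(q[:,:2]-v[:2])@[-d[1],d[0]]
        return np.hypot(l,q[:,2]-zax)-prof(s)
    r=least_squares(f,v0,loss='soft_l1',f_scale=1.5);return r.x,np.median(abs(r.fun))
E
python3 - <<'E'
from meas import *
import time
robot.get_obs();p,P,o=cloud('wrist');print(o['tool_pos'],o['ee_rot'],o['time'],o['joint_positions'].round(2));save('w1.png',p);np.savez('w1',p=p,P=P)
X,Y,Z=P[...,0],P[...,1],P[...,2]
hsv=cv2.cvtColor(p,cv2.COLOR_RGB2HSV)
m=(X>.42)&(X<.566)&(Y>.08)&(Y<.25)&(Z>.012)&(Z<.046)
print(m.sum(),np.percentile(P[m],[1,99],axis=0).round(3).tolist())
print(fitrk(P[m],[476,165,2.96]))
t=(abs(Z-.056)<.004)&(X>.55)&(X<.75)&(Y>.05)&(Y<.25)
if t.sum()>50:print(cv2.boxPoints(cv2.minAreaRect((P[t][:,:2]*1000).astype(np.float32))),np.median(Z[t]))
print('bench',np.median(Z[(abs(Z)<.008)]))
E
```

```text
[0.53084643 0.15806167 0.20369662] [-3.14109960e+00  2.41920141e-03 -1.69077395e-01] 1.7667 [0.19 0.1  1.36 0.   1.68 1.93]
2607 [[0.477, 0.136, 0.022], [0.565, 0.179, 0.042]]
(array([479.26805287, 167.38979254,   2.97830504]), np.float64(0.4236776559280955))
[[568.85815   89.966705]
 [691.4419    80.934326]
 [699.9757   196.75082 ]
 [577.39197  205.7832  ]] 0.05593307377242668
bench -2.3046108151736355e-05
```

View pics/w1.png

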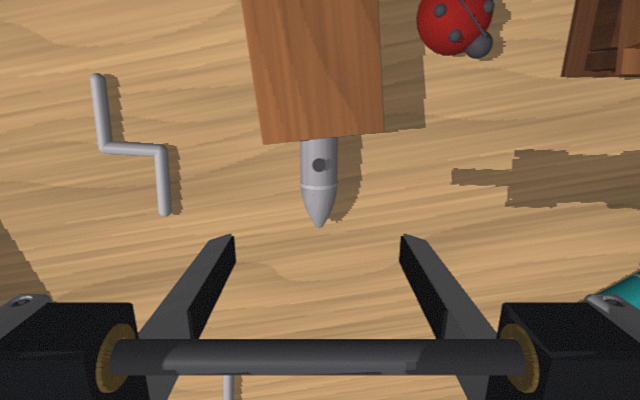

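The wrist view shows the chrome rocket's nose at (319,225), sticking out of the riser mouth at y≈140 px, with the fingers open on either side. The fit gives the nose at (0.479, 0.167), yaw 170.6°, protruding about 95 mm, which matches the spec.

Request:
servo_tool(series="-1 1.9 0 4 0; -1 1.9 0 8 0; -1 1.9 0 12 0; -1 1.9 0 15 0; -1 1.9 0 17.5 0; -1 1.9 0 19 0; -1 1.9 0 19.9 0; -1 1.9 0 19.9 0; 1 1.9 0 19.9 0; 1 1.9 0 19.9 0; 1 1.9 0 19.9 0; 1 1.9 0 19.9 0; 1 1.9 0 19.9 0; 1 1.9 0 19.9 0; 1 1.9 0 19.9 0; 1 1.9 0 19.9 0; 1 1.9 0 19.9 0; 1 1.9 0 19.9 0")

```text
time: 3.32
tool_pos: [0.549, 0.1513, 0.0066]
ee_rot: [-3.141, -0.0, -0.174]
wrist_force: [-0.7, 0.9, 0.3]
width: 0.0393
```

Request:
servo_tool(series="1 0 0 -0.2 0; 1 -1 0 -0.2 0; 1 -3 0 -0.2 0; 1 -5 0 -0.2 0; 1 -7 0 -0.2 0; 1 -9 0 -0.2 0; 1 -11 0 -0.2 0; 1 -13 0 -0.2 0; 1 -15 0 -0.2 0; 1 -16 0 -0.2 0; 1 -16 0 -0.2 0; 1 -16 0 0 0; 1 -16 0 0 0; 1 -16 0 0 0; -1 -16 0 0 0; -1 -16 0 0 0; -1 -16 0 0 0; -1 -16 0 0 0; -1 -16 0 0 0; -1 -16 0 0 0")

```text
time: 4.98
tool_pos: [0.3916, 0.1787, 0.0065]
ee_rot: [3.142, -0.0, -0.174]
wrist_force: [0.2, 0.2, -0.2]
width: 0.0763
```

Request:
servo_tool(series="-1 0 0 -3 0; -1 0 0 -6 0; -1 0 0 -10 0; -1 0 0 -14 0; -1 0 0 -18 0; -1 2 0 -18 0; -1 4 0 -18 0; -1 4 0 -18 0; -1 4 0 -18 0")

```text
time: 5.73
tool_pos: [0.4307, 0.1716, 0.1861]
ee_rot: [3.141, 0.001, -0.175]
wrist_force: [-0.3, 0.3, 0.0]
width: 0.0939
```

```bash
python3 - <<'E'
from meas import *
p,P,o=cloud('wrist');print(o['tool_pos'],o['ee_rot'],o['time'],o['joint_positions'].round(2));save('w2.png',p)
X,Y,Z=P[...,0],P[...,1],P[...,2]
m=(X>.25)&(X<.56)&(Y>.1)&(Y<.26)&(Z>.022)&(Z<.05)
print(m.sum(),np.percentile(P[m],[1,99],axis=0).round(3).tolist())
for z in(18,20,22):print(z,fitrk(P[m],[320,194,2.96],z))
E
```

```text
[0.43072224 0.17164084 0.18605537] [ 3.14107896e+00  1.38475268e-03 -1.74979584e-01] 5.7333 [ 0.26 -0.1   1.6   0.    1.65  2.  ]
5295 [[0.325, 0.152, 0.024], [0.481, 0.202, 0.042]]
18 (array([317.1902545 , 191.56901424,   2.99736603]), np.float64(1.6479420118200423))
20 (array([322.20423011, 190.89194988,   2.99716702]), np.float64(0.48373097687361266))
22 (array([327.52401543, 190.17196602,   2.99670025]), np.float64(1.5645461173100514))
```

View pics/w2.png

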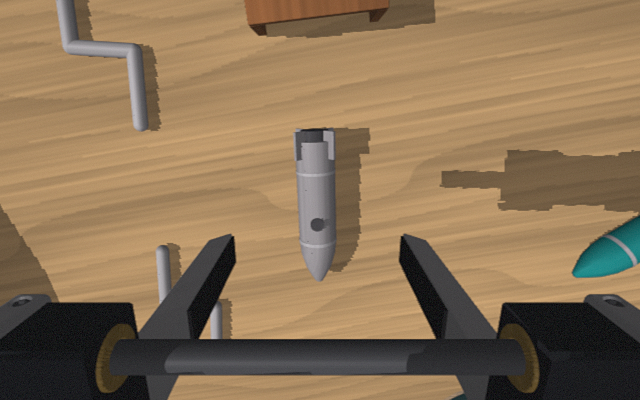

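The rocket lies free on the bench. Its nose is at (319,280) and its tail at (315,130), with fins level, and it is clear of the riser. I take it again near the tail.

Request:
servo_tool(series="-1 4 -0.4 4 -0.03; -1 4 -0.4 8 -0.03; -1 4 -0.4 12 -0.03; -1 4 -0.4 15 -0.03; -1 4 -0.4 17 -0.03; -1 4 -0.4 18 -0.03; -1 4 -0.4 18 -0.03; 1 4 -0.4 18 -0.03; 1 4 -0.4 18 -0.03; 1 4 -0.4 18 -0.03; 1 4 -0.4 18 -0.03; 1 4 -0.4 18 -0.03; 1 4 -0.4 18 -0.03; 1 4 -0.4 18 -0.03; 1 4 -0.4 18 -0.03; 1 4 -0.4 18 -0.03; 1 4 -0.4 18 -0.03")

```text
time: 7.2
tool_pos: [0.471, 0.1686, 0.0065]
ee_rot: [3.141, -0.0, -0.144]
wrist_force: [-0.4, -1.1, 0.7]
width: 0.0391
```

Request:
servo_tool(series="1 0 0 -1 0; 1 0 0 -3 0; 1 0 0 -6 0; 1 0 0 -10 0; 1 0 0 -14 0; 1 0 0 -16 0; 1 0 0 -16 0")

```text
time: 7.78
tool_pos: [0.4742, 0.1697, 0.1737]
ee_rot: [-3.137, -0.012, -0.144]
wrist_force: [0.4, 0.2, -1.9]
width: 0.039
```

```bash
python3 - <<'E'
from meas import *
p,P,o=cloud('wrist');print(o['tool_pos'],o['ee_rot'],o['time'],o['joint_positions'].round(2),o['width']);save('w3.png',p)
p,P,_=cloud('side');save('s3.png',p[120:320,140:460])
E
```

```text
[0.47424986 0.16973242 0.17373197] [-3.1367437  -0.01200437 -0.14417302] 7.7833 [ 0.23 -0.02  1.54  0.    1.6   1.95] 0.038981633583325785
```

View pics/s3.png

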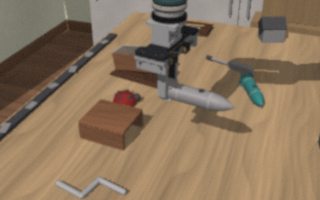

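Request:
servo_tool(series="1 0 0 -4 -0.12; 1 0 0 -4 -0.24; 1 0 0 -4 -0.36; 1 0 0 -4 -0.48; 1 0 0 -4 -0.6; 1 0 0 -4 -0.72; 1 0 0 -4 -0.84; 1 0 0 -4 -0.96; 1 0 0 -4 -1.08; 1 0 0 -4 -1.2; 1 0 0 -4 -1.32; 1 0 0 -4 -1.44; 1 0 0 -4 -1.56; 1 0 0 -4 -1.68; 1 0 0 -4 -1.8; 1 0 0 -4 -1.92; 1 0 0 -4 -2.04; 1 0 0 -4 -2.16; 1 0 0 -4 -2.28; 1 0 0 -4 -2.4")

```text
time: 9.55
tool_pos: [0.4692, 0.1685, 0.2028]
ee_rot: [-3.135, -0.003, 2.262]
wrist_force: [-0.4, -0.4, -1.2]
width: 0.039
```

Request:
servo_tool(series="1 -2 -3 0 -0.1; 1 -4 -6 0 -0.2; 1 -6 -9 0 -0.3; 1 -8 -12 0 -0.4; 1 -10 -15 0 -0.5; 1 -12 -18 0 -0.6; 1 -14 -21 0 -0.72; 1 -15.5 -24 0 -0.72; 1 -17 -26.2 0 -0.72; 1 -17 -26.2 0 -0.72; 1 -17 -26.2 0 -0.72; 1 -17 -26.2 0 -0.72")

```text
time: 10.55
tool_pos: [0.3748, -0.1277, 0.2045]
ee_rot: [3.14, -0.004, 2.976]
wrist_force: [0.1, 0.1, -0.9]
width: 0.0392
```

```bash
python3 - <<'E'
from meas import *
p,P,o=cloud('wrist');print(o['tool_pos'],o['ee_rot'],o['time'],o['joint_positions'].round(2),o['width']);save('w4.png',p);np.savez('w4',p=p,P=P,tp=o['tool_pos'],rot=o['ee_rot'])
E
```

```text
[ 0.37482945 -0.12773175  0.20449625] [ 3.13964181 -0.00375179  2.97558368] 10.55 [-0.47 -0.26  1.69  0.    1.71 -1.88] 0.03920241833733194
```

View pics/w4.png

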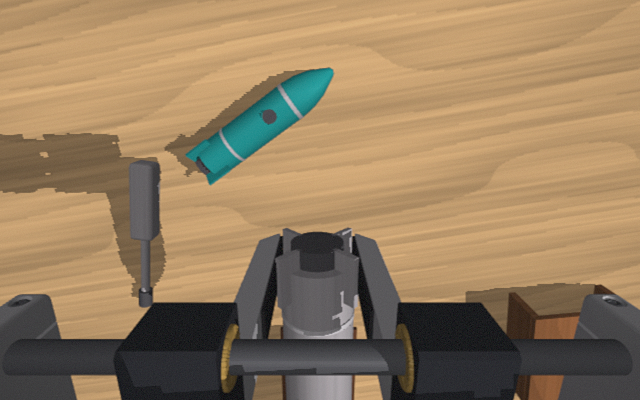

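The wrist camera faces back to the robot here. It shows the held tail at (318,245), the turquoise decoy at (262,125) and the nut driver at (145,230), so it is no use for the bay. I lower the rocket in front of the bay and measure rocket and bay in the same fixed-camera clouds.

Request:
servo_tool(series="1 -1 0 3 -0.01; 1 -2 0 6 -0.01; 1 -2.9 0.1 9 -0.01; 1 -2.9 0.1 11.5 -0.01; 1 -2.9 0.1 13 -0.01; 1 -2.9 0.1 13.2 -0.01; 1 -2.9 0.1 13.2 -0.01; 1 -2.9 0.1 13.2 -0.01")

```text
time: 11.27
tool_pos: [0.4052, -0.1319, 0.0754]
ee_rot: [-3.141, 0.001, 2.987]
wrist_force: [0.0, -0.1, -1.2]
width: 0.0389
```

```bash
cat > look.py <<'E'
from meas import *
import sys
tag=sys.argv[1]
o=robot.get_obs();print(o['tool_pos'],o['ee_rot'],o['time'],o['width'])
ims=[]
for n,(r,c) in(('scene',(slice(180,330),slice(180,380))),('side',(slice(130,250),slice(220,420)))):
    p,P,_=cloud(n);np.savez(n+tag,p=p,P=P);ims.append(cv2.resize(p[r,c],(800,int((r.stop-r.start)*4)),interpolation=cv2.INTER_CUBIC))
h=np.vstack([ims[0],ims[1]]);h=cv2.resize(h,(444,600));save('look'+tag+'.png',h)
E
python3 look.py A; python3 - <<'E'
from h import *
o=robot.get_obs();t=o['tool_pos'];a=o['ee_rot'][2]-np.pi
d=np.array([np.cos(a),np.sin(a)]);n=np.array([-d[1],d[0]])
for c in('scene','side'):
    P=np.load(c+'A.npz')['P'];Q=P.reshape(-1,3);Q=Q[~np.isnan(Q[:,0])]*1000
    s=(Q[:,:2]-t[:2]*1000)@d;l=(Q[:,:2]-t[:2]*1000)@n
    m=(s>15)&(s<165)&(abs(l)<40)&(Q[:,2]>50)&(Q[:,2]<120)
    print(c,'rocket',m.sum())
    for lo in range(15,165,15):
        k=m&(s>=lo)&(s<lo+15)
        if k.sum()>5:
            print(lo,k.sum(),'lat',np.percentile(l[k],[2,98]).round(1),'z',np.percentile(Q[k,2],[2,98]).round(1),'s',s[k].max().round(1))
    m=(s>166)&(s<400)&(abs(l)<60)&(Q[:,2]>45)&(Q[:,2]<125)
    for lo in range(165,390,15):
        k=m&(s>=lo)&(s<lo+15)
        if k.sum()>5:
            h,e=np.histogram(l[k],np.arange(-60,61,5));print('bay',lo,s[k].min().round(),k.sum(),'lat',np.percentile(l[k],[1,99]).round(1),'z',np.percentile(Q[k,2],[1,99]).round(1))
E
```

```text
[ 0.4051762  -0.13189437  0.07538457] [-3.14126646e+00  1.34548737e-03  2.98740285e+00] 11.2667 0.03888798333155367
scene rocket 629
15 53 lat [-21.8  16.2] z [ 88.2 107.7] s 29.7
30 56 lat [-20.9  16.1] z [ 92.1 107.7] s 44.3
45 51 lat [-21.1  16.1] z [ 93.1 107.3] s 60.0
60 42 lat [-20.8  16.7] z [ 90.3 108. ] s 74.5
75 66 lat [-20.4  16.1] z [ 93. 111.] s 89.4
90 60 lat [-20.7  17.5] z [ 90.6 109.4] s 104.9
105 84 lat [-19.7  17.1] z [ 87.4 109.1] s 120.0
120 94 lat [-17.4  16.3] z [ 82.8 107.2] s 135.0
135 98 lat [-13.9  12. ] z [ 83. 102.] s 149.9
150 25 lat [-5.6  5. ] z [84.9 95. ] s 157.6
bay 195 199.0 50 lat [-38.5  31.2] z [ 57.6 111.2]
bay 210 210.0 205 lat [-38.8  30.8] z [ 62.1 110.7]
bay 225 225.0 213 lat [-38.9  30.6] z [ 78.6 109. ]
bay 240 240.0 224 lat [-39.   30.9] z [ 60.7 105.6]
bay 255 255.0 238 lat [-39.3  30.3] z [ 59.8 103.1]
bay 270 270.0 241 lat [-39.1  29.6] z [ 60.5 100.4]
bay 285 285.0 256 lat [-38.6  30. ] z [62.8 98. ]
bay 300 300.0 258 lat [-38.3  29.8] z [62.7 95.6]
bay 315 315.0 276 lat [-38.6  29.2] z [58.9 92.1]
bay 330 330.0 288 lat [-39.   29.1]
[... 539 characters left out ...]
8
bay 165 173.0 34 lat [-33.1  37.7] z [49.9 57.1]
bay 180 180.0 44 lat [-33.6  36.8] z [48.  57.3]
bay 195 195.0 162 lat [-33.8  38.4] z [ 49.1 109.7]
bay 210 210.0 168 lat [-32.   37.7] z [ 47.4 109.2]
bay 225 225.0 131 lat [-36.2  37.6] z [ 46.3 107.1]
bay 240 240.0 96 lat [-36.   37.4] z [ 47.7 103.7]
bay 255 255.0 96 lat [-31.7  37.5] z [ 45.8 101.1]
bay 270 270.0 93 lat [-29.9  37.5] z [45.2 98.4]
bay 285 285.0 75 lat [-30.5  38.1] z [46.9 95.9]
bay 300 300.0 88 lat [-36.5  37.4] z [48.1 93.5]
bay 315 315.0 75 lat [-36.7  38.4] z [48.2 90.6]
bay 330 331.0 73 lat [-32.4  36.7] z [47.6 88.2]
bay 345 345.0 69 lat [-29.3  38.2] z [46.1 85.6]
bay 360 360.0 50 lat [-33.5  36.1] z [49.1 83.2]
```

View pics/lookA.png

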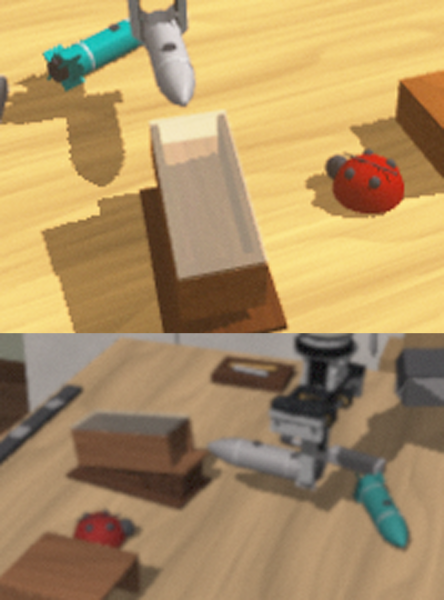

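The scene half shows the nose (185,100) lined up with the pigeonhole mouth (185,120). The side half shows the rocket level, with its nose (210,450) at the mouth height. From the clouds the lateral offset is about -1.5 mm, the mouth is about 25 mm past the nose, and the roof's lower edge is at about 105 mm.

Request:
servo_tool(series="1 0 -0.1 0.4 0; 1 0 -0.15 0.8 0.005; 1 -1 -0.15 0.8 0.005; 1 -2.5 -0.15 0.8 0.005; 1 -4 -0.15 0.8 0.005; 1 -5.5 -0.15 0.8 0.005; 1 -7 -0.15 0.8 0.005; 1 -8.5 -0.15 0.8 0.005; 1 -10 -0.15 0.8 0.005; 1 -11 -0.15 0.8 0.005; 1 -12 -0.15 0.8 0.005; 1 -12 -0.15 0.8 0.005; 1 -12 -0.15 0.8 0.005")

```text
time: 12.45
tool_pos: [0.5227, -0.1525, 0.0662]
ee_rot: [3.142, -0.001, 2.981]
wrist_force: [-0.2, 1.5, -1.0]
width: 0.0392
```

```bash
python3 look.py B
```

```text
[ 0.52268604 -0.15251463  0.0661931 ] [ 3.14153444e+00 -8.89614507e-04  2.98083392e+00] 12.45 0.03924526335006894
```

View pics/lookB.png

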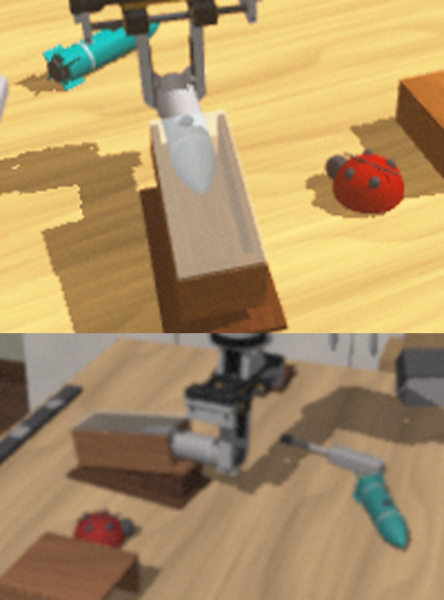

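The rocket is centred inside the walls in the scene half, with its nose at (205,190), and the forces are low. I advance a little more, then release so it settles on the slope.

Request:
servo_tool(series="1 -0.7 0 0 0; 1 -1.4 0 0 0; 1 -2.1 0 0 0; 1 -2.4 0 0 0; 1 -2.4 0 0 0; 1 -2.4 0 0 0")

```text
time: 13.05
tool_pos: [0.5466, -0.1564, 0.0662]
ee_rot: [-3.142, -0.0, 2.981]
wrist_force: [-0.4, -0.0, -1.7]
width: 0.0392
```

Request:
servo_tool(series="1 -0.4 0 0 0; 1 -0.7 0 0 0; 1 -0.7 0 0 0; 0.6 -0.7 0 0 0; 0.4 -0.7 0 0 0; 0.2 -0.7 0 0 0; 0 -0.7 0 0 0; 0 -0.7 0 0 0; 0 -0.7 0 0 0; 0 -0.7 0 0 0")

```text
time: 13.88
tool_pos: [0.5537, -0.1577, 0.0672]
ee_rot: [-3.141, 0.002, 2.981]
wrist_force: [-0.1, -0.1, 0.9]
width: 0.047
```

```bash
python3 look.py C; cat > w.py <<'E'
from meas import *
import sys
p,P,o=cloud('wrist');save('w'+sys.argv[1]+'.png',p);np.savez('w'+sys.argv[1],p=p,P=P)
t=o['tool_pos']*1000;a=o['ee_rot'][2]-np.pi;d=np.array([np.cos(a),np.sin(a)]);n=np.array([-d[1],d[0]])
Q=P.reshape(-1,3);Q=Q[~np.isnan(Q[:,0])]*1000;s=(Q[:,:2]-t[:2])@d;l=(Q[:,:2]-t[:2])@n
m=(abs(l)<34)&(Q[:,2]>40)&(Q[:,2]<130)&(s>-150)&(s<60)
print(o['time'],t,o['width'],o['wrist_force'].round(1))
for lo in range(-150,60,6):
    k=m&(s>=lo)&(s<lo+6)
    if k.sum()>8:print(lo,k.sum(),np.percentile(l[k],[2,98]).round(1),np.percentile(Q[k,2],[2,50,98]).round(1))
E
python3 w.py C
python3 - <<'E'
import cv2,numpy as np
a=cv2.imread('pics/lookC.png');b=cv2.imread('pics/wC.png');b=cv2.resize(b,(350,219));c=np.zeros((600,350,3),np.uint8);c[:219]=b
cv2.imwrite('pics/vC.png',np.hstack([a,c]))
E
```

```text
[ 0.55371816 -0.15765923  0.06717702] [-3.14119636e+00  1.57748049e-03  2.98075956e+00] 13.8833 0.04697945420911528
13.9833 [ 553.50555143 -157.56092312   66.89177989] 0.04690009078836133 [-0.5  0.1 -0.3]
-12 4615 [-33.2  33.2] [ 68.   93.7 128.9]
-6 1802 [-22.4  24.8] [ 66.4  97.  127.4]
0 1871 [-22.4  24.8] [ 65.9  97.  126.8]
6 913 [-22.3  24.8] [ 80.4 100.2 125.3]
12 730 [-18.4  19.7] [ 95.4  99.  101.1]
18 642 [-18.2  19.4] [ 94.   97.9 100.1]
24 580 [-26.5  28.8] [55.2 96.2 98.9]
30 701 [-27.5  29.7] [56.1 94.4 97.9]
36 362 [-29.5  32. ] [54.7 88.  96.6]
42 256 [-31.1  33.6] [53.8 55.2 88.2]
48 637 [-31.6  33.7] [53.5 67.5 77.8]
54 1949 [-31.  33.] [ 52.5 108.  110.7]
```

View pics/vC.png

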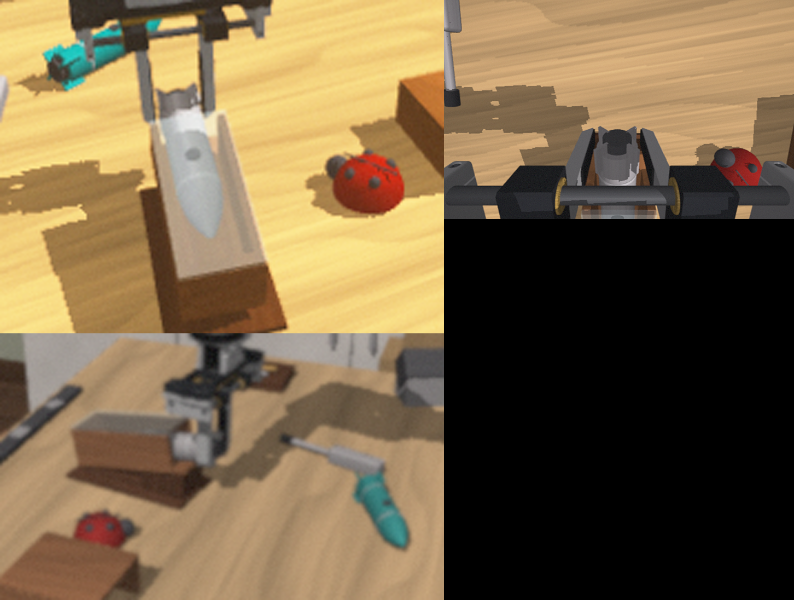

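Released, the rocket now lies at about 10° on the floor, with its tail and fins level between the fingers (wrist inset, 617,155). I regrip it and slide it down the slope.

Request:
servo_tool(series="1 0 0 0 0; 1 0 0 0 0; 1 0 0 0 0; 1 0 0 0 0; 1 0 0 0 0; 1 -0.5 0 0.09 0; 1 -1 0 0.18 0; 1 -1.5 0 0.26 0; 1 -2 0 0.35 0; 1 -2.5 0 0.44 0; 1 -2.9 0 0.51 0; 1 -2.9 0 0.51 0; 1 -2.9 0 0.51 0")

```text
time: 15.12
tool_pos: [0.5829, -0.1623, 0.0613]
ee_rot: [-3.141, 0.002, 2.981]
wrist_force: [1.7, 0.7, 0.9]
width: 0.0389
```

Request:
servo_tool(series="0.6 0 0 0 0; 0.2 0 0 0 0; -0.2 0 0 0 0; -0.2 0 0 0 0; -0.2 0 0 0 0; -0.2 0 0 0 0; -0.2 1.5 0 -0.3 0; -0.2 3 0 -0.5 0; -0.2 5 0 -0.5 0; -0.2 7 0 -0.5 0; 1 7 0 -0.5 0; 1 7 0 -0.5 0; 1 7 0 -0.5 0; 1 7 0 -0.5 0; 1 7 0 -0.5 0; 1 7 0 -0.5 0; 1 7 0 -0.5 0; 1 7 0 -0.5 0")

```text
time: 16.62
tool_pos: [0.513, -0.1509, 0.0662]
ee_rot: [-3.142, -0.0, 2.981]
wrist_force: [0.0, 0.1, 0.3]
width: 0.0064
```

```bash
python3 look.py D;python3 w.py D | head -4
python3 - <<'E'
import cv2,numpy as np
a=cv2.imread('pics/lookD.png');b=cv2.imread('pics/wD.png');b=cv2.resize(b,(350,219));c=np.zeros((600,350,3),np.uint8);c[:219]=b
cv2.imwrite('pics/vD.png',np.hstack([a,c]))
E
```

```text
[ 0.51301572 -0.15094173  0.06623861] [-3.14155286e+00 -1.23646359e-04  2.98087157e+00] 16.6167 0.006387693769765529
16.7167 [ 512.88831281 -150.90051953   66.29935296] 0.0007171476117561626 [-0.5 -0.   0.6]
-12 3313 [-11.   13.3] [ 71.  108.1 129.2]
```

View pics/vD.png

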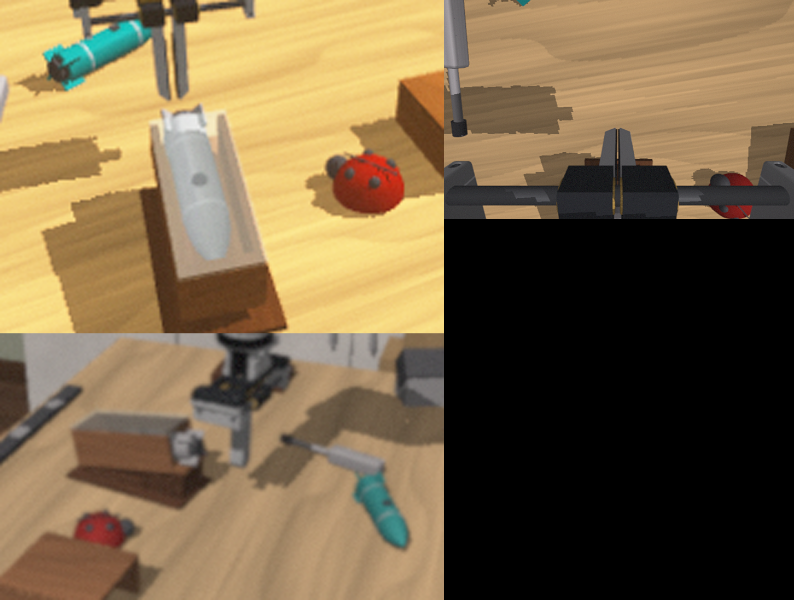

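The rocket stays lying in the bay, with its tail at (180,120) in the scene half and the closed fingers behind it. Now I push on the tail.

Request:
servo_tool(series="1 -1.5 0 0 0; 1 -3 0 0 0; 1 -3.6 0 0 0; 1 -4 0 0 0; 1 -4.3 0 0 0; 1 -4.6 0 0 0; 1 -4.9 0 0 0; 1 -5.2 0 0 0; 1 -5.5 0 0 0; 1 -5.7 0 0 0; 1 -5.7 0 0 0")

```text
time: 17.68
tool_pos: [0.5693, -0.16, 0.0663]
ee_rot: [-3.142, 0.0, 2.981]
wrist_force: [-0.3, -1.4, -0.2]
width: 0.0006
```

Request:
servo_tool(series="1 -0.15 0 0 0; 1 -0.3 0 0 0; 1 -0.3 0 0 0")

```text
time: 17.93
tool_pos: [0.5722, -0.1605, 0.0664]
ee_rot: [-3.142, 0.0, 2.981]
wrist_force: [-0.8, 0.5, 0.2]
width: 0.0004
```

Request:
servo_tool(series="1 -0.1 0 0 0; 1 -0.2 0 0 0; 1 -0.2 0 0 0")

```text
time: 18.18
tool_pos: [0.5741, -0.1609, 0.0663]
ee_rot: [-3.142, 0.0, 2.981]
wrist_force: [0.1, -0.2, -0.4]
width: 0.0005
```

Request:
servo_tool(series="1 -0.1 0 0 0; 1 -0.2 0 0 0; 1 -0.2 0 0 0")

```text
time: 18.43
tool_pos: [0.5761, -0.1612, 0.0664]
ee_rot: [-3.141, 0.0, 2.981]
wrist_force: [-0.7, 0.1, -0.0]
width: 0.0008
```

Request:
servo_tool(series="1 -0.1 0 0 0; 1 -0.2 0 0 0; 1 -0.2 0 0 0")

```text
time: 18.68
tool_pos: [0.5781, -0.1615, 0.0664]
ee_rot: [-3.142, 0.0, 2.981]
wrist_force: [-0.9, 0.9, 0.3]
width: 0.0003
```

```bash
python3 look.py E;python3 - <<'E'
from h import *
# nose position relative to the bay's back wall, along bay axis, from scene cloud/picture
p=np.load('sceneE.npz')['p'];q=np.load('sideE.npz')['p']
save('vE.png',np.vstack([cv2.resize(p[215:335,220:340],(600,300+0),interpolation=cv2.INTER_CUBIC) if 0 else cv2.resize(p[220:330,230:340],(450,450),interpolation=cv2.INTER_CUBIC)[:450],]))
E
```

```text
[ 0.57808571 -0.16149281  0.06635923] [-3.14150794e+00  1.15038241e-04  2.98082927e+00] 18.6833 0.0002616086797627083
```

View pics/vE.png

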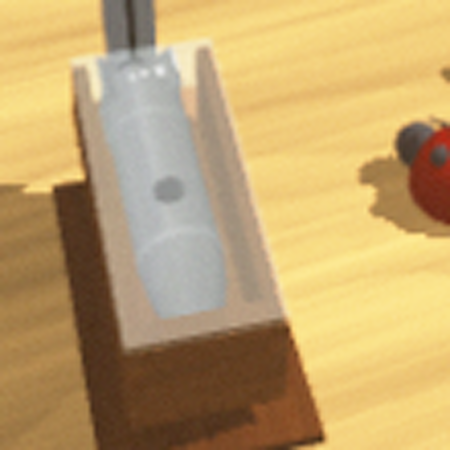

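The nose end is now hidden behind the back wall's top edge at (185,315), so contact is close. I keep pushing in small steps until the force rises.

Request:
servo_tool(series="1 -0.1 0 0 0; 1 -0.15 0 0 0; 1 -0.15 0 0 0; 1 -0.15 0 0 0")

```text
time: 19.12
tool_pos: [0.5788, -0.1616, 0.0662]
ee_rot: [3.142, -0.002, 2.981]
wrist_force: [-4.1, 0.8, 1.9]
width: 0.0002
```

Request:
servo_tool(series="1 -0.1 0 0 0; 1 -0.15 0 0 0; 1 -0.15 0 0 0; 1 -0.15 0 0 0")

```text
time: 19.45
tool_pos: [0.5792, -0.1617, 0.0661]
ee_rot: [3.142, -0.004, 2.981]
wrist_force: [-6.6, 0.1, 3.2]
width: 0.0004
```

The force rises and the motion stalls at the expected depth, so the nose is on the back wall. I back off and check.

Request:
servo_tool(series="1 0.5 0 0 0; 1 1.5 0 0 0; 1 4 0 0 0; 1 7 0 -2 0; 1 8 0 -5 0; 1 8 0 -8 0; 1 8 0 -10 0; 1 8 0 -10 0; 1 8 0 -10 0; 1 8 0 -10 0")

```text
time: 20.28
tool_pos: [0.5018, -0.149, 0.1653]
ee_rot: [3.141, -0.0, 2.981]
wrist_force: [0.1, -0.3, -0.6]
width: 0.0005
```

```bash
python3 look.py F;python3 - <<'E'
from h import *
for n in('scene','side'):
    A=np.load(n+'0.npz');p,P=A['p'],A['P'];B=np.load(n+'F.npz');q,R=B['p'],B['P']
    # bystanders moved?
    for k,(x0,x1,y0,y1) in dict(lady=(.6,.72,-.07,.04),crA=(.2,.4,.29,.4),crB=(.5,.7,.3,.4),nut=(.3,.52,-.4,-.28),turq=(.26,.37,-.26,-.09)).items():
        f=lambda P:P[(P[...,0]>x0)&(P[...,0]<x1)&(P[...,1]>y0)&(P[...,1]<y1)&(P[...,2]>.007)&(P[...,2]<.045)].mean(0).round(3)
        print(n,k,f(P),f(R))
# tail/fin extent from side: points above tongue
R=np.load('sideF.npz')['P'].reshape(-1,3);R=R[~np.isnan(R[:,0])]*1000
d=np.array([.987,-.16]);m0=np.array([578.,-160.5]);s=(R[:,:2]-m0)@d;l=(R[:,:2]-m0)@[.16,.987]
for lo in range(-20,30,4):
    k=(s>=lo)&(s<lo+4)&(abs(l)<45)&(R[:,2]>30)&(R[:,2]<120)
    if k.sum():print(lo,k.sum(),np.percentile(l[k],[2,98]).round(1),np.percentile(R[k,2],[2,98]).round(1))
p=np.load('sceneF.npz')['p'];q=np.load('sideF.npz')['p']
save('vF.png',np.hstack([cv2.resize(p[220:330,230:340],(400,400),interpolation=cv2.INTER_CUBIC),cv2.resize(q[140:230,235:325],(400,400),interpolation=cv2.INTER_CUBIC)]))
E
```

```text
[ 0.50181892 -0.14900717  0.16525888] [ 3.14137874e+00 -4.52800220e-04  2.98087347e+00] 20.2833 0.0005038442814748716
scene lady [ 0.672 -0.012  0.026] [ 0.672 -0.012  0.026]
scene crA [0.307 0.344 0.011] [0.307 0.344 0.01 ]
scene crB [0.597 0.349 0.012] [0.597 0.349 0.012]
scene nut [ 0.414 -0.337  0.02 ] [ 0.414 -0.337  0.02 ]
scene turq [ 0.325 -0.188  0.028] [ 0.326 -0.188  0.028]
side lady [0.653 0.01  0.026] [0.653 0.01  0.026]
side crA [0.3   0.353 0.012] [0.301 0.354 0.012]
side crB [0.588 0.357 0.012] [0.589 0.357 0.012]
side nut [ 0.397 -0.324  0.018] [ 0.399 -0.324  0.018]
side turq [ 0.311 -0.159  0.03 ] [ 0.311 -0.159  0.03 ]
-4 8 [-26.7  20.5] [51.6 58.5]
0 21 [-30.1  39.7] [50.3 57.7]
4 47 [-27.9  36.1] [30.2 60. ]
8 52 [-23.9  36.5] [34.2 87.4]
12 35 [-22.3  37.3] [34.5 93.1]
16 34 [-22.8  35.6] [33.3 91.7]
20 31 [-13.9  36.7] [33.6 92.3]
24 49 [-17.1  39.1] [30.7 92.3]
28 59 [-32.2  37.4] [ 33.8 108.8]
```

```bash
python3 -c "
from bench import robot
print(robot.close_job())"
```

```text
the job is handed in; nothing more can be done
None
```

The chrome rocket is in the pigeonhole, nose first and lying on the sloping floor. I handed the job in at about 20 s on the robot's clock.

I drew it out of the riser and let go of it on the open bench, its tail about 80 mm in front of the mouth. I took it again near the tail, turned it half round and slid it in. The last stretch was pushed with closed fingers until the motion stalled and the force rose to about 7 N.

**Last checks:**
- **Depth:** the tail measures about 7 mm inside the floor's front edge, against 6 mm specified. That fits the nose being on the back wall, though the back wall's top edge hid the nose tip from view.
- **Bystanders:** the ladybird, both cranks, the nut driver and the turquoise look-alike measure within 2 mm of where they started, which is measurement noise.
- **Gripper:** it is clear of everything, with only stray readings under 1 N on the wrist.
- **Not seen or disagreeing:**
  - The 12-picture limit stopped me viewing the final close-up, so the end state rests on depth measurements and the earlier pictures.
  - The scene and side cameras disagreed by 3–4 mm in y, so I used the rocket's position relative to the bay.
  - The tail's top read about 3 mm lower than I expected. I put that down to sparse depth points.

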